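# Shut the drawer, slide the paella pan onto the stone slab

### The arm

A 6-joint arm with a two-finger parallel gripper is mounted at the origin on the work surface. World frame = base frame: x ahead of the robot, y to its left, z up, the work surface at z = 0. Lengths are in m, angles in degrees, forces in N, time in s.
With the tool pointing down it reaches from about 0.25 to 0.725 m from the base axis. Payload 9.7 kg.
Tool frame: the origin (TCP) lies between the finger pads; the fingertips stand 19 mm ahead of it and the grasp point (between the pads) is the TCP; z points along the fingers, y is the line along which they close (so a half turn about z gives the same grasp; the last joint's range is limited). The gripper opens to 85 mm and grips with 20 to 120 N. Pads are 22 mm wide; open, the fingers measure 114 mm over their backs; the gripper's body (76 mm by 85 mm) begins 54 mm behind the grasp point. The pads swing forward as they close: fully open they stand 13 mm farther back than shut.
Start: joints at [-68.755, 4.979, 10.078, 95.1, 0, 90], TCP at [0.199, -0.513, 0.25] pointing down, gripper open.
Joint ranges: [-179.16, 179.16], [-48.56, 103.87], [-65.8, 70.77], [-126.05, 130.52], [-82.76, 87.17], [-180, 180]. Speed limits (degrees/s): [127.2, 127.2, 147.25, 180, 180, 180].

### API

Orientations are given as [roll, pitch, yaw] about the fixed x, y, z axes, in that order (R = Rz(yaw) Ry(pitch) Rx(roll)).
In Python, from workcell import bot gives the robot as it stands. The module is installed in compiled form; this text tells all that it offers.
- The arm moves only by the shell command python3 -m crank 'ROWS' [OPENING] [FORCE]. ROWS is JSON, a list that holds one entry, the list of rows, each a list of 6 numbers: the shift along the world's x, y, z as a fraction of full scale, then the turn, a rotation vector about the world's x, y, z as a fraction of full scale. In form: [[[x, y, z, wx, wy, wz], ...]]. A call has 1 to 20 rows; each row shifts and turns the commanded pose from where the row before left it; what a row does not reach is not made up. Full scale, the value 1, is 20 mm for a shift and 0.12 rad for a turn. A row lasts 1/12 s, in which the tool goes at most 41.7 mm and 7.16 degrees, less where a joint would pass 70% of its speed; a pose out of reach is approached as far as the arm can. A call with a number of a shift or a turn outside -1 to 1 is refused whole. A call with a gripper value outside its range is refused whole. OPENING is the opening, from 0 (shut) to 1 (fully open), set as the call begins (- or left out, the last holds). The fingers move at their own pace and stop on an object; FORCE is the grip in N (left out, the last holds). Time passes only in rows, so rows that do not move let the fingers close. It gives the time, the measured TCP pose, the force, the opening and the grip force at its end, in the units of the state.
- bot.get_obs(): the state, without advancing time (a new reading comes with each control period).
- bot.camera(name): name is "scene" or "top" or "wrist"; returns the picture (400x640x3 uint8, red, green, blue); there is no depth.
- bot.camera_model(name): a dict with "vertical_fov" (degrees; the focal length in pixels is half the picture's height over the tangent of half this angle, whatever the lens; pixels are square), "cx", "cy" (the principal point, pixels), "R" (3x3) and "t" (3): a world point X has camera coordinates R X + t. Camera axes: x right, y down, z forward; pixel columns grow to the right and rows downward; lengths in m; the calibration is good to about 2 mm. A picture is of the moment at which its call begins: read the wrist's pose just before it. camera_model takes no time and is no camera call; for the wrist camera it gives the pose at the moment of the call.
- bot.job_done(): hands the job in; it is judged then, once.
The state is a dict: "time": time; "q": joint angles; "qd": joint speeds; "joint_efforts": joint torques, N m; "ee_pos": TCP position; "tcp_rot": TCP orientation; "wrist_force": force on the tool from outside, world axes, zero at the start; "torque": the same for the moment, N m; "opening": finger opening in m; "grasp_force": force on a finger pad.
Only numpy, scipy, OpenCV 4.12 (cv2) and the standard library are available. Lean on these libraries where they do the work, as an engineer would, in place of code of your own. Each camera call takes 0.05 s, during which the arm holds its last target. There are 200 camera calls.

### The job

First push the half-open utensil drawer fully shut, so that it no longer stands over the stone slab set into the counter; then gently push the paella pan along the counter until its whole base stands on that slab. Only push, with the fingertips or the outside of the fingers: do not lift, tip or carry the pan, and leave the blue cazuela and everything else on the counter where it stands.

Things in the scene. Friction and masses are not known exactly. Their poses are not given: they have to be found in the camera images.
- drawer (a joint): opening of the left drawer of the low unit at the back of the counter, in m: 0 is fully shut (a firm stop, white front flush with the unit's front); it starts at 0.11 to 0.15. It slides level along the unit's x axis, needs about 2 N to move and stays where it is left. A steel fish slice and a wooden spoon lie loose in it.
- drawer_pull (a point): middle of the nose of the cup pull on the left drawer, 66 mm above the counter, 22 mm out (towards the robot) from the drawer's front; moves with it. The pull is 84 mm wide, its nose spans heights 55 to 76 mm. The front is 260 mm wide, from 16 to 90 mm above the counter, centred behind this point; pushing on the pull or on the bare front beside it shuts the drawer.
- unit: fixed low drawer unit, 110 mm high, 360 deep (x), 610 wide (y from -460 to +150). Origin on the counter in the plane of the unit's front, under the middle of the left drawer; its x axis points into the unit, away from the robot. Spice jars and plates stand on it from 170 mm behind its front. A like drawer with its own pull, shut, fills its right (-y) part.
- slab: square pale stone slab, 200 x 200 mm, let flush into the counter (no step). Origin at its centre on the counter's surface, axes parallel to its edges and to the unit's; the centre is 170 to 180 mm in front of the unit's front and up to 20 mm to either side of the drawer's middle. The open drawer hangs over its far part.
- paella_pan: dark enamelled paella pan, 0.4 to 0.8 kg: flat base 165 mm across, wall 3 mm, flaring to a rim 200 across at 40 height, open on top. Origin at the centre of its underside, z up. Loop handles on its own +x and -x sides reach 135 mm from the centre, 70 wide, 31 to 46 high; at the start they point roughly to and from the robot. Starts left or right of the slab.
- cazuela: bystander: round blue glazed clay dish, 160 mm across, 45 mm high, with two small lugs (180 mm over them); on the other side of the slab from the pan. Origin at the centre of its underside, as for all the following.
- amber_jar: bystander: amber glass jar with a cork lid, 76 mm across, 120 mm high
- salt_pot: bystander: white lidded salt pot, 46 mm across, 53 mm high, close to the unit's front left of the left drawer
- paprika_tin: bystander: plain steel tin, 44 mm across, 62 mm high, close to the unit's front right of the left drawer
- pepper_mill: bystander: dark wooden pepper mill, 58 mm across, 162 mm high
- mortar: bystander: white mortar, 100 mm across, 70 mm high, its pestle leaning over the rim to 113 mm height

How it is judged (in metres and radians):
On the way, in this order (a step that is already met when the one before it is completed fails the run):
1. the left drawer is pushed fully shut (value of joint drawer below 0.006 m), for 0.1 s.
2. the pan's whole base stands on the slab (x of paella_pan in the frame of slab between -0.018 and 0.018 m and y of paella_pan in the frame of slab between -0.018 and 0.018 m and height (world z) of paella_pan below 0.004 m and angle between paella_pan's own z axis and vertical below 0.04 rad), for 0.2 s.
At the end, for the whole second after the job is handed in: The drawer is shut to within 6 mm, the pan stands flat and at rest with its centre within 18 mm of the slab's centre along both of the slab's axes (so the whole base is on the stone), and no bystander has moved more than 20 mm (all of step 2 and value of joint drawer below 0.006 m and linear speed of paella_pan below 0.01 m/s and distance of each of cazuela, amber_jar, salt_pot, paprika_tin, pepper_mill, mortar from where it was at the start of the episode below 0.02 m); the robot touches nothing.
It fails at once if the pan is lifted or tipped (base 12 mm up, or tilted 0.2 rad) (height (world z) of paella_pan above 0.012 m or angle between paella_pan's own z axis and vertical above 0.2 rad).
It fails at once if the pan is knocked along faster than 0.5 m/s (linear speed of paella_pan above 0.5 m/s).
It fails at once if a bystander is moved more than 20 mm (distance of any of cazuela, amber_jar, salt_pot, paprika_tin, pepper_mill, mortar from where it was at the start of the episode above 0.02 m).
It also fails if it takes over 51 s, if anything falls off the work surface, if the arm or the gripper's body presses on something with over 40 N, if the wrist force passes 120 N, or if a joint passes its speed limit or range.

## Working session

There is one attempt and no reset: what is moved stays moved. The work goes in short steps, Python scripts to look and compute and a shell command to move; the robot and the scene stay as the last step left them, time stands still between calls to the robot, and variables do not carry over. Pictures are saved under pics/ and viewed, at most 10 in all, crops included, and the job is handed in when it is done.

```bash
mkdir -p pics; python3 - <<'E'
from workcell import bot
import cv2
for n in ("scene","top"):
    m=bot.camera_model(n); print(n,m)
    cv2.imwrite(f"pics/{n}0.png",bot.camera(n)[:,:,::-1])
o=bot.get_obs(); print(o["time"],o["ee_pos"],o["tcp_rot"],o["opening"])
E
```

```text
scene {'vertical_fov': 54.634179600720785, 'cx': 315.7563158277733, 'cy': 197.6442791540212, 'R': array([[-0.69200323,  0.72185234,  0.00779262],
       [ 0.50652202,  0.49321176, -0.70723235],
       [-0.51436075, -0.48545994, -0.70693824]]), 't': array([ 0.41575319, -0.2398832 ,  1.53512734])}
top {'vertical_fov': 42.88781715542504, 'cx': 323.8719478026918, 'cy': 190.61437880202175, 'R': array([[ 1.31736315e-03, -9.99987551e-01, -4.81268385e-03],
       [-9.90035354e-01, -6.26533148e-04, -1.40817633e-01],
       [ 1.40812864e-01,  4.95023512e-03, -9.90023854e-01]]), 't': array([-0.00383704,  0.59375969,  1.61400371])}
0.1 [ 0.1992272  -0.51246986  0.24966216] [-1.79934427e+02  1.97837886e-04  2.12448975e+01] 0.08541070259104547
```

View pics/scene0.png

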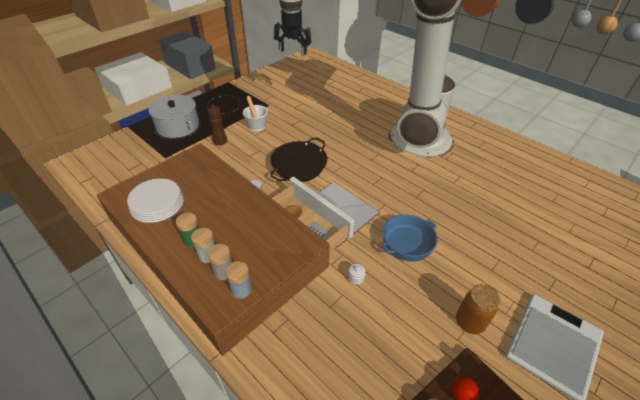

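View pics/top0.png

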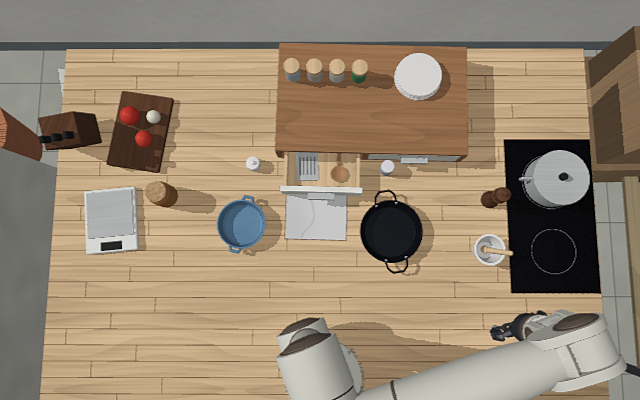

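The top view shows the pan at (391,231), right of the slab (near corners about (285,238) and (347,240)). The open drawer front is at row 190, the cazuela at (242,224), the tin at (387,167) and the salt pot at (252,162). Next I'll measure these with masks and rays.

```bash
cat > h.py <<'E'
import numpy as np, cv2
from workcell import bot
def ray(m,px,z,H=400):
    px=np.atleast_2d(np.asarray(px,float)); f=H/2/np.tan(np.radians(m["vertical_fov"]/2))
    d=np.c_[(px[:,0]-m["cx"])/f,(px[:,1]-m["cy"])/f,np.ones(len(px))]@m["R"]
    c=-m["R"].T@m["t"]; s=(z-c[2])/d[:,2]
    return c+d*s[:,None]
def big(mask,roi):
    x0,y0,x1,y1=roi; k=np.zeros(mask.shape,np.uint8); k[y0:y1,x0:x1]=mask[y0:y1,x0:x1]
    c,_=cv2.findContours(k,cv2.RETR_EXTERNAL,cv2.CHAIN_APPROX_NONE)
    return max(c,key=cv2.contourArea)
E
python3 - <<'E'
from h import *
np.set_printoptions(precision=4,suppress=True)
I=cv2.imread("pics/top0.png"); m=bot.camera_model("top")
hsv=cv2.cvtColor(I,cv2.COLOR_BGR2HSV); V=hsv[...,2]; S=hsv[...,1]; Hh=hsv[...,0]
dark=((V<60)).astype(np.uint8)*255
c=big(dark,(350,185,435,280)); k=np.zeros_like(dark); cv2.drawContours(k,[c],-1,255,-1)
body=cv2.morphologyEx(k,cv2.MORPH_OPEN,cv2.getStructuringElement(cv2.MORPH_ELLIPSE,(25,25)))
bc=big(body,(0,0,640,400)); P=ray(m,bc[:,0,:],0.04)
(cx,cy),r=cv2.minEnclosingCircle(P[:,:2].astype(np.float32)); e=cv2.fitEllipse(P[:,:2].astype(np.float32)); print("pan rim",cx,cy,r,e)
hd=cv2.subtract(k,cv2.dilate(body,np.ones((5,5))))
n,l,st,ce=cv2.connectedComponentsWithStats(hd)
for i in range(1,n):
    if st[i,4]>15: print("handle",st[i],ray(m,ce[i],0.04))
blue=((Hh>95)&(Hh<120)&(S>80)).astype(np.uint8)*255
b=big(blue,(200,180,280,270)); P=ray(m,b[:,0,:],0.045); print("caz",cv2.fitEllipse(P[:,:2].astype(np.float32)),P.min(0),P.max(0))
pale=((S<45)&(V>150)).astype(np.uint8)*255
for nm,roi,z in (("slab",(275,196,360,250),0),("front",(270,180,375,195),.09),("tin",(375,155,400,180),.062),("salt",(240,150,265,175),.053)):
    q=big(pale,roi); R=cv2.minAreaRect(q); P=ray(m,q[:,0,:],z); print(nm,cv2.boundingRect(q),cv2.minAreaRect(P[:,:2].astype(np.float32)))
    print(ray(m,cv2.boxPoints(R),z)[:,:2].tolist())
# contrast profiles
print("row225 S",S[225,278:292],S[225,340:356]); print("col315",S[232:246,315]); print("col 300..340 edge",S[236:243,300:345:10])
cv2.imwrite("pics/crop.png",cv2.resize(I[130:290,200:440],None,fx=3.3,fy=3.3,interpolation=cv2.INTER_CUBIC))
E
```

```text
pan rim 0.4574674665927887 -0.22084105014801025 0.1064600795507431 ((0.46095508337020874, -0.21979886293411255), (0.1932596117258072, 0.2042471319437027), 98.87870788574219)
handle [375 190  21  12  43] [[ 0.5846 -0.1986  0.04  ]]
handle [387 264  21   9  79] [[ 0.3412 -0.2384  0.04  ]]
caz ((0.4863143563270569, 0.2638135552406311), (0.14709638059139252, 0.17005328834056854), 76.72972106933594) [0.3951 0.189  0.045 ] [0.5788 0.3409 0.045 ]
slab (285, 196, 62, 44) ((0.5102390050888062, 0.024402745068073273), (0.1427246630191803, 0.2020089477300644), 0.03923208639025688)
[[0.581531464631343, 0.12644376757487116], [0.5816705934997207, -0.07675487520464205], [0.43897364154373253, -0.07606978591958098], [0.43875413944751096, 0.12472018579227875]]
front (280, 185, 83, 8) ((0.5929180383682251, 0.0057191625237464905), (0.2594536542892456, 0.01757683977484703), 88.52904510498047)
[[0.5874513037571961, 0.13543919404136195], [0.6050349840412417, 0.13522396738370068], [0.5983698009197095, -0.12433652031289084], [0.5808205820231246, -0.12372332550945167]]
tin (381, 160, 14, 13) ((0.67145776748657
[... 165 characters left out ...]
40426656232], [0.6517394549405684, -0.22959671448927868], [0.6517204851019283, -0.18766565090092238]]
salt (246, 156, 14, 15) ((0.6849510073661804, 0.2303456813097), (0.04175335541367531, 0.04353546351194382), 27.186479568481445)
[[0.6935304868741738, 0.2592440644763668], [0.7135094083958952, 0.22049040676444354], [0.6763013001362752, 0.20149208699249668], [0.6564448103003593, 0.24015150995564505]]
row225 S [90 90 93 93 86 84 97 32  1  1  0  1  1  1] [ 3  3  1  3  1  1 39 95 81 81 82 82 82 81 81 81]
col315 [ 1  3  0  1  1  3  4 41 89 79 78 78 81 85]
col 300..340 edge [[ 0  1  0  1  0]
 [ 1  0  0  1  1]
 [ 8  5  4  2  0]
 [86 50 16  4  7]
 [85 87 93 90 78]
 [80 81 82 83 87]
 [78 77 79 80 80]]
```

View pics/crop.png

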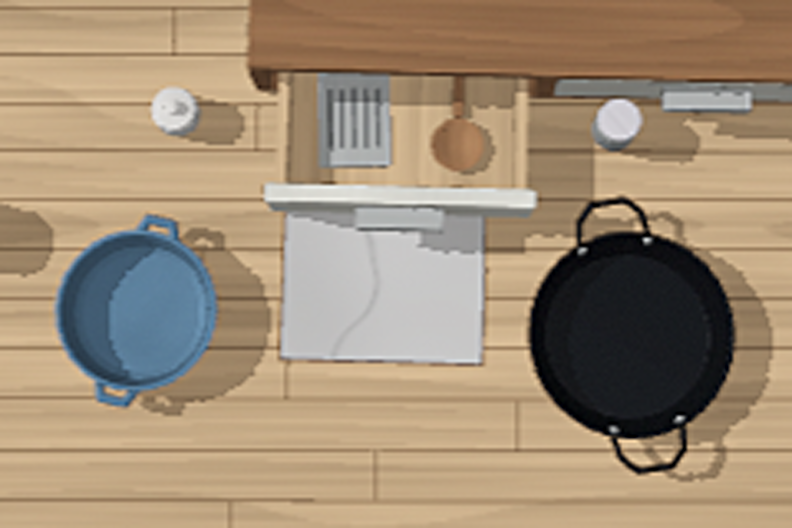

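The crop shows the whole slab near edge and both its side edges. The pan's handles sit at about 9°, and the drawer front has a slight yaw. I'll work out the slab and unit frames while moving towards the drawer with the fingers shut.

```bash
python3 - <<'E'
from h import *
np.set_printoptions(precision=4,suppress=True)
I=cv2.imread("pics/top0.png"); m=bot.camera_model("top")
S=cv2.cvtColor(I,cv2.COLOR_BGR2HSV)[...,1].astype(float)
def cross(v,i0,th=42):
    s=np.where(np.diff(np.sign(v-th)))[0][0]; return i0+s+(th-v[s])/(v[s+1]-v[s])
L=ray(m,[(cross(S[r,278:295],278),r) for r in range(210,236)],0)
R=ray(m,[(cross(S[r,338:356],338),r) for r in range(210,236)],0)
N=ray(m,[(c,cross(S[230:248,c],230)) for c in range(290,342)],0)
pl=np.polyfit(L[:,0],L[:,1],1); pr=np.polyfit(R[:,0],R[:,1],1); pn=np.polyfit(N[:,1],N[:,0],1)
print("slopes deg",np.degrees(np.arctan([pl[0],pr[0],-pn[0]])))
th=np.arctan(np.mean([pl[0],pr[0],-pn[0]])); xa=np.array([np.cos(th),np.sin(th)]); ya=np.array([-xa[1],xa[0]])
v=[np.median(L[:,:2]@ya),np.median(R[:,:2]@ya)]; u=np.median(N[:,:2]@xa)
print("width",v[0]-v[1],"yaw",np.degrees(th)); c=xa*(u+.1)+ya*np.mean(v); print("slab",c)
# unit top front edge, z=.11, in scene + top: pixel gradient rows at column samples
g=cv2.cvtColor(I,cv2.COLOR_BGR2GRAY).astype(float)
for col in (300,330,345): print(col,I[146:164,col].tolist()[::2])
E
python3 -m crank '[[[0.58,1,0,0,0,-0.165],[0.58,1,0,0,0,-0.165],[0.58,1,0,0,0,-0.165],[0.58,1,0,0,0,-0.165],[0.58,1,0,0,0,-0.165],[0.58,1,0,0,0,-0.165],[0.58,1,0,0,0,-0.165],[0.58,1,0,0,0,-0.165],[0.58,1,0,0,0,-0.165],[0.58,1,0,0,0,-0.165],[0.58,1,0,0,0,-0.165],[0.58,1,0,0,0,-0.165],[0.58,1,0,0,0,-0.165],[0.58,1,0,0,0,-0.165],[0.58,1,0,0,0,-0.165],[0.58,1,0,0,0,-0.165],[0.58,1,0,0,0,-0.165],[0.58,1,0,0,0,-0.165],[0.58,1,0,0,0,-0.165],[0.58,1,0,0,0,-0.165]]]' 0
```

```text
slopes deg [-1.9856 -1.8764 -1.4774]
width 0.20192681604306442 yaw -1.7798206778600711
slab [0.5388 0.0227]
300 [[74, 104, 142], [80, 114, 152], [73, 106, 146], [109, 111, 111], [133, 133, 131], [135, 135, 133], [99, 98, 97], [98, 99, 96], [94, 95, 92]]
330 [[74, 106, 142], [72, 103, 141], [76, 108, 147], [24, 40, 61], [104, 135, 159], [100, 131, 155], [101, 132, 156], [101, 131, 155], [142, 179, 206]]
345 [[74, 106, 142], [69, 98, 135], [74, 106, 143], [35, 53, 78], [96, 125, 148], [94, 122, 146], [95, 123, 146], [93, 122, 145], [88, 114, 136]]
time: 1.77
ee_pos: [0.4316, -0.1115, 0.2501]
tcp_rot: [-180.0, 0.0, -1.5]
wrist_force: [-0.4, -0.5, 0.8]
opening: -0.0003
grasp_force: 0.0
```

```bash
python3 -m crank '[[[0.6,1,0,0,0,0],[0.6,1,0,0,0,0],[0.6,1,0,0,0,0],[0.6,1,0,0,0,0],[0.6,1,0,0,0,0],[0.6,0.9,0,0,0,0],[0,0,-1,0,0,0],[0,0,-1,0,0,0],[0,0,-1,0,0,0],[0,0,-1,0,0,0],[0,0,-1,0,0,0],[0,0,-1,0,0,0],[0,0,-1,0,0,0],[0,0,-1,0,0,0],[0,0,-1,0,0,0],[0,0,0,0,0,0]]]'
python3 - <<'E'
from h import *
cv2.imwrite("pics/scene1.png",bot.camera("scene")[100:330,150:480,::-1])
E
```

```text
time: 3.1
ee_pos: [0.5009, -0.0042, 0.0661]
tcp_rot: [-179.6, 0.4, -0.7]
wrist_force: [-0.9, 0.7, -0.5]
opening: 0.0002
grasp_force: 0.0
```

View pics/scene1.png

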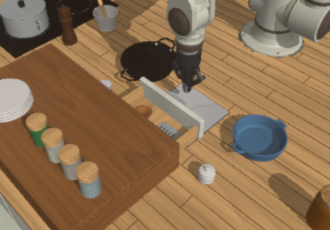

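The closed fingers are in front of the cup pull, clear of the pan and the cazuela. Pushing the drawer now.

```bash
python3 -m crank '[[[0.3,0.2,0.35,0,0,0],[0.6,0,0,0,0,0],[0.6,0,0,0,0,0],[0.5,0,0,0,0,0],[0.4,0,0,0,0,0],[0.4,0,0,0,0,0],[0.4,0,0,0,0,0],[0.4,0,0,0,0,0],[0.4,0,0,0,0,0],[0.4,0,0,0,0,0],[0.4,0,0,0,0,0],[0.4,0,0,0,0,0],[0.4,0,0,0,0,0],[0.4,0,0,0,0,0],[0.4,-0.1,0,0,0,0],[0.4,-0.1,0,0,0,0],[0.4,0,0,0,0,0]]]'
python3 - <<'E'
from h import *
cv2.imwrite("pics/top1.png",bot.camera("top")[:,:,::-1])
E
```

```text
time: 4.57
ee_pos: [0.6478, -0.0067, 0.077]
tcp_rot: [-179.5, 0.0, -0.5]
wrist_force: [-3.0, -0.2, -0.6]
opening: 0.0001
grasp_force: 1.4
```

```bash
python3 -m crank '[[[0.3,0,0,0,0,0],[0.3,0,0,0,0,0],[0.3,0,0,0,0,0],[0.2,0,0,0,0,0],[0.15,0,0,0,0,0],[0,0,0,0,0,0]]]'; python3 -m crank '[[[0.15,0,0,0,0,0],[0.15,0,0,0,0,0],[0,0,0,0,0,0]]]'
```

```text
time: 5.12
ee_pos: [0.673, -0.0067, 0.0774]
tcp_rot: [-179.5, -0.1, -0.5]
wrist_force: [1.5, 0.7, 0.0]
opening: 0.0003
grasp_force: 0.0
time: 5.37
ee_pos: [0.6751, -0.0066, 0.0773]
tcp_rot: [-179.5, 0.4, -0.5]
wrist_force: [-19.9, -0.2, 10.0]
opening: 0.0001
grasp_force: 9.9
```

A force of 20 N means the drawer is at its stop. I'll back off, rise and move towards the pan's right side.

```bash
python3 -m crank '[[[0.1,0,0,0,0,0],[0,0,0,0,0,0],[-1,0,0,0,0,0],[-1,0,0,0,0,0],[-1,0,0,0,0,0],[-1,0,0.5,0,0,0],[0,0,1,0,0,0],[0,0,1,0,0,0],[0,0,1,0,0,0],[0,0,1,0,0,0],[0,0,1,0,0,0],[0,0,1,0,0,0],[0,0,1,0,0,0],[-0.5,-1,0,0,0,0.6],[-0.5,-1,0,0,0,0.6],[-0.5,-1,0,0,0,0.6],[-0.5,-1,0,0,0,0.6],[-0.5,-1,0,0,0,0.6],[-0.5,-1,0,0,0,0.6],[-0.5,-1,0,0,0,0.6]]]' 1
python3 -m crank '[[[-0.5,-1,0,0,0,0.6],[-0.5,-1,0,0,0,0.6],[-0.5,-1,0,0,0,0.6],[-0.5,-1,0,0,0,0.6],[-0.5,-1,0,0,0,0.6],[-0.5,-1,0,0,0,0.6],[-0.5,-1,0,0,0,0.6],[-0.5,-1,0,0,0,0.6],[-0.5,-1,0,0,0,0.6],[-0.5,-1,0,0,0,0.6],[-0.4,-0.4,0,0,0,0],[0,0,0,0,0,0],[0,0,0,0,0,0]]]'
cat >> h.py <<'E'
def pan_top(I,m,roi):
    V=cv2.cvtColor(I,cv2.COLOR_BGR2HSV)[...,2]; dark=((V<60)).astype(np.uint8)*255
    c=big(dark,roi); k=np.zeros_like(dark); cv2.drawContours(k,[c],-1,255,-1)
    b=cv2.morphologyEx(k,cv2.MORPH_OPEN,cv2.getStructuringElement(cv2.MORPH_ELLIPSE,(41,41)))
    P=ray(m,big(b,(0,0,640,400))[:,0,:],0.04)[:,:2]; A=np.c_[2*P,np.ones(len(P))]
    s=np.linalg.lstsq(A,(P**2).sum(1),rcond=None)[0]; return s[:2],np.sqrt(s[2]+s[0]**2+s[1]**2)
E
python3 - <<'E'
from h import *
m=bot.camera_model("wrist"); W=bot.camera("wrist")[:,:,::-1]; T=bot.camera("top")[:,:,::-1]
cv2.imwrite("pics/wrist2.png",W); cv2.imwrite("pics/top2.png",T)
k=cv2.resize(T[130:290,200:440],None,fx=1.8,fy=1.8)
c=np.zeros((400+k.shape[0],640,3),np.uint8); c[:400]=W; c[400:,:k.shape[1]]=k
cv2.imwrite("pics/both2.png",cv2.resize(c,None,fx=.85,fy=.85,interpolation=cv2.INTER_AREA))
print(pan_top(T,bot.camera_model("top"),(350,185,435,280)),pan_top(cv2.imread("pics/top0.png"),bot.camera_model("top"),(350,185,435,280)))
E
```

```text
time: 7.03
ee_pos: [0.5299, -0.1475, 0.2278]
tcp_rot: [-179.5, -0.1, 28.6]
wrist_force: [0.8, -0.2, -0.1]
opening: 0.0855
grasp_force: 0.0
time: 8.12
ee_pos: [0.4221, -0.3547, 0.2276]
tcp_rot: [-179.5, -0.0, 69.5]
wrist_force: [0.0, 0.8, -1.3]
opening: 0.0852
grasp_force: 0.0
(array([ 0.46275959, -0.2194713 ]), np.float64(0.09823876605119368)) (array([ 0.46275966, -0.21953216]), np.float64(0.09817081080437061))
```

View pics/both2.png

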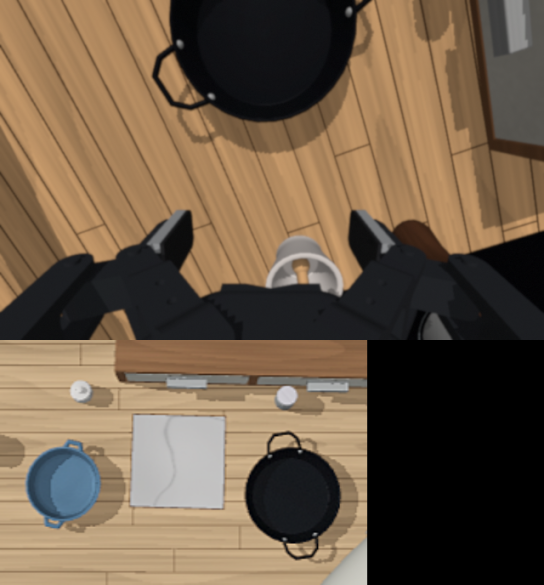

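The top view confirms the drawer is shut and the whole slab is now visible. The wrist view shows both open fingers behind the pan rim, clear of the handles. I'll re-measure the slab and descend.

```bash
python3 - <<'E'
from h import *
I=cv2.imread("pics/top2.png"); m=bot.camera_model("top"); h=cv2.cvtColor(I,cv2.COLOR_BGR2HSV)
q=big(((h[...,1]<42)&(h[...,2]>130)).astype(np.uint8)*255,(270,170,358,255))
print(cv2.minAreaRect(ray(m,q[:,0,:],0)[:,:2].astype(np.float32)))
E
python3 -m crank '[[[0,0,-1,0,0,0.25],[0,0,-1,0,0,0.2],[0,0,-1,0,0,0],[0,0,-1,0,0,0],[0,0,-1,0,0,0],[0,0,-1,0,0,0],[0,0,-1,0,0,0],[0,0,-1,0,0,0],[0,0,-1,0,0,0],[0,0,-0.7,0,0,0],[0,0,0,0,0,0]]]'
```

```text
((0.5389575958251953, 0.024317413568496704), (0.20173212885856628, 0.20012667775154114), 89.72492218017578)
time: 9.13
ee_pos: [0.4214, -0.3527, 0.0302]
tcp_rot: [-179.3, -0.1, 72.8]
wrist_force: [-0.8, 0.3, -0.9]
opening: 0.0854
grasp_force: 0.0
```

```bash
python3 -m crank '[[[0.15,0.48,0,0,0,0],[0.15,0.48,0,0,0,0],[0.1,0.32,0,0,0,0],[0.1,0.32,0,0,0,0],[0.1,0.32,0,0,0,0],[0.1,0.32,0,0,0,0],[0.12,0.38,0,0,0,0],[0.12,0.38,0,0,0,0],[0.12,0.38,0,0,0,0],[0.12,0.38,0,0,0,0],[0.12,0.38,0,0,0,0],[0.12,0.38,0,0,0,0],[0.12,0.38,0,0,0,0],[0.12,0.38,0,0,0,0],[0.12,0.38,0,0,0,0],[0.12,0.38,0,0,0,0],[0.12,0.38,0,0,0,0],[0.12,0.38,0,0,0,0],[0.12,0.38,0,0,0,0],[0,0,0,0,0,0]]]'
python3 - <<'E'
from h import *
T=bot.camera("top")[:,:,::-1]; W=bot.camera("wrist")[:,:,::-1]
cv2.imwrite("pics/top3.png",T); k=cv2.resize(T[130:290,200:440],None,fx=2.5,fy=2.5); cv2.imwrite("pics/c3.png",k)
E
```

```text
time: 10.8
ee_pos: [0.4678, -0.2104, 0.0337]
tcp_rot: [-179.5, 0.0, 72.8]
wrist_force: [-0.6, -0.6, 1.1]
opening: 0.0858
grasp_force: 0.6
```

View pics/c3.png

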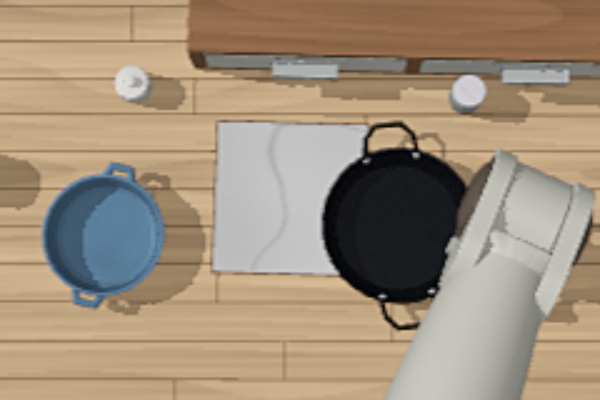

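The pan slides straight, with its centre at about (398,225) in the crop, partly hidden by the wrist. I'll fit the visible left arc to get its position.

```bash
cat >> h.py <<'E'
from scipy.optimize import least_squares
def pan_arc(I,m,rows,x0,x1,R=.0983):
    g=cv2.cvtColor(I,cv2.COLOR_BGR2HSV)[...,2].astype(float); pts=[]
    for r in rows:
        s=np.where(g[r,x0:x1]<60)[0]
        if len(s): pts.append((x0+s[0],r))
    P=ray(m,pts,.04)[:,:2]
    f=lambda c:np.hypot(*(P-c).T)-R
    s=least_squares(f,P.mean(0)+[0,-.09],loss="soft_l1",f_scale=.003); return s.x,np.std(f(s.x)),len(P)
E
python3 - <<'E'
from h import *
m=bot.camera_model("top")
print(pan_arc(cv2.imread("pics/top2.png"),m,range(212,252),340,400))
print(pan_arc(cv2.imread("pics/top3.png"),m,range(200,240),300,370))
E
```

```text
(array([ 0.46380535, -0.22005484]), np.float64(0.0008815391879296547), 40)
(array([ 0.50063424, -0.11871935]), np.float64(0.0009116475584113495), 40)
```

```bash
python3 -m crank '[[[0.11,0.38,0,0,0,0],[0.11,0.38,0,0,0,0],[0.11,0.38,0,0,0,0],[0.11,0.38,0,0,0,0],[0.11,0.38,0,0,0,0],[0.11,0.38,0,0,0,0],[0.11,0.38,0,0,0,0],[0.11,0.38,0,0,0,0],[0.11,0.38,0,0,0,0],[0.11,0.38,0,0,0,0],[0.11,0.38,0,0,0,0],[0.11,0.38,0,0,0,0],[0.11,0.38,0,0,0,0],[0.11,0.38,0,0,0,0],[0.08,0.3,0,0,0,0],[0.06,0.2,0,0,0,0],[0,0,0,0,0,0]]]'
python3 - <<'E'
from h import *
T=bot.camera("top")[:,:,::-1]; cv2.imwrite("pics/top4.png",T); m=bot.camera_model("top")
print(pan_arc(T,m,range(188,230),262,335),pan_arc(T,m,range(194,222),262,335))
E
```

```text
time: 12.32
ee_pos: [0.501, -0.0946, 0.0333]
tcp_rot: [-179.5, 0.0, 72.8]
wrist_force: [-0.6, -2.5, 1.2]
opening: 0.0856
grasp_force: 1.2
(array([ 0.5334499 , -0.00371786]), np.float64(0.0008557388498258624), 42) (array([ 0.53442068, -0.0038251 ]), np.float64(0.0008321570330563465), 28)
```

```bash
python3 -m crank '[[[0.06,0.3,0,0,0,0],[0.06,0.3,0,0,0,0],[0.06,0.3,0,0,0,0],[0.06,0.25,0,0,0,0],[0.03,0.15,0,0,0,0],[0,0.05,0,0,0,0],[0,0,0,0,0,0]]]'
python3 - <<'E'
from h import *
T=bot.camera("top")[:,:,::-1]; cv2.imwrite("pics/top5.png",T); m=bot.camera_model("top")
print(pan_arc(T,m,range(188,228),254,328))
E
```

```text
time: 12.95
ee_pos: [0.5064, -0.0681, 0.0334]
tcp_rot: [-179.5, 0.0, 72.7]
wrist_force: [-0.4, -4.2, -0.3]
opening: 0.0855
grasp_force: 2.1
(array([0.53901794, 0.0227175 ]), np.float64(0.0010870704244016868), 40)
```

The pan is centred to within about 1 mm. I'll back straight away, rise clear and check.

```bash
python3 -m crank '[[[-0.09,-0.28,0,0,0,0],[-0.15,-0.48,0,0,0,0],[-0.3,-0.9,0,0,0,0],[-0.3,-0.9,0,0,0,0],[-0.3,-0.9,0,0,0,0],[-0.3,-0.9,0.2,0,0,0],[0,0,1,0,0,0],[0,0,1,0,0,0],[0,0,1,0,0,0],[0,0,1,0,0,0],[0,0,1,0,0,0],[-0.5,-1,1,0,0,0],[-0.5,-1,1,0,0,0],[-0.5,-1,1,0,0,0],[-0.5,-1,0,0,0,0],[-0.5,-1,0,0,0,0],[-0.5,-1,0,0,0,0],[0,0,0,0,0,0],[0,0,0,0,0,0]]]'
python3 - <<'E'
from h import *
T=bot.camera("top")[:,:,::-1]; cv2.imwrite("pics/top6.png",T); m=bot.camera_model("top")
print(pan_arc(T,m,range(188,228),254,328),pan_top(T,m,(255,150,360,255)))
cv2.imwrite("pics/c6.png",cv2.resize(T[130:290,200:440],None,fx=2.5,fy=2.5))
E
```

```text
time: 14.58
ee_pos: [0.4167, -0.276, 0.1971]
tcp_rot: [-179.5, -0.0, 72.6]
wrist_force: [0.1, 0.3, 0.0]
opening: 0.0851
grasp_force: 0.0
(array([0.53901794, 0.0227175 ]), np.float64(0.0010870704244016868), 40) (array([0.53792327, 0.02306332]), np.float64(0.09801721583393425))
```

View pics/c6.png

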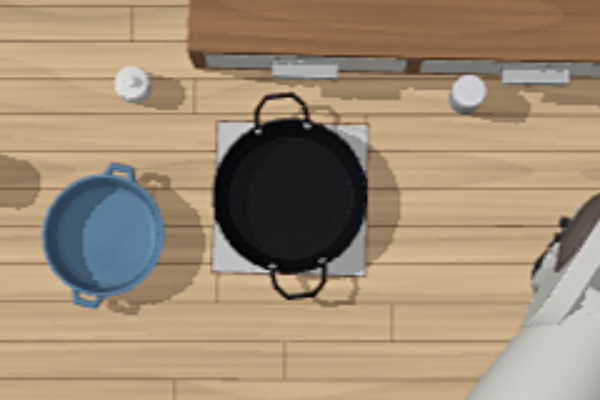

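The pan sits centred on the slab, the left drawer is flush in line with the right one, and the bystanders have not moved. Handing in.

```bash
python3 -c "
from workcell import bot
print(bot.job_done())"
```

```text
the job is handed in; nothing more can be done
None
```

I pushed the drawer fully shut and then the pan onto the slab, its centre within about 2 mm of the slab's by the camera; the last picture shows nothing near the slab disturbed, and the job is handed in with no verdict returned.

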